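# Clamp the trim cover in the gluing fixture

### The job

Clamp the trim cover so that its damping patch can set: push the clamp strap round by its orange end, over the cover and up against the stop post, and only then push the red cam lever fully down. The strap and lever only need pushing with closed fingers; leave the cover lying in place and do not lift or shift anything else on the bench.

Things in the scene. Friction and masses are not known exactly. Their poses are not given: they have to be found in the camera images.
- fixture: blue clamp fixture, fixed to the bench: base plate 180 (x) by 250 (y) mm, 15 mm thick; origin at the centre of its underside on the bench, z up. On it: the black trim cover in the middle between corner locators that stand 25 mm above the bench; a steel post on its +y side carrying the clamp strap; a dark square stop post (22 mm, top 80 mm above the bench), centred 28 mm to -x and 90 mm to -y of the origin, against which the strap comes to rest
- strap (a joint): swing angle of the strap about its upright pivot, rad: 0 = against the stop, lying along the fixture's -y, over the cover; grows (counter-clockwise seen from above) as the strap stands away over the fixture's +x side, at most 1.7. Its direction from pivot to free end in the fixture frame is (sin a, -cos a). Stays where left; friction, about 2 N at the free end
- strap_pivot (a point): the strap's upright pivot axis, 90 mm to +y of the fixture's origin, at the strap's mid-thickness, 69 mm above the bench
- strap_end (a point): centre of the orange sleeve on the strap's free end, 165 mm from the pivot, 69 mm above the bench. The sleeve is 45 mm long, 34 mm wide, and reaches from 60 to 78 mm above the bench; the rest of the strap is a steel bar 30 mm wide, its underside 62 mm and its top 76 mm above the bench
- lever (a joint): angle of the red cam lever, rad: 0 = fully down, lying flat along the strap, at most 1.25 = raised. It starts raised, stays where left, and takes about 3 N at the knob to move (up to 4 N near the bottom as the foot presses)
- lever_axle (a point): the cam lever's level axle, across the strap, 85 mm from the strap's pivot, 92 mm above the bench; travels with the strap. The lever's arm (12 mm wide, 10 mm thick) rises from here towards the strap's pivot
- lever_knob (a point): centre of the red ball knob (24 mm across) at the lever's tip, 95 mm from the axle. At lever angle b it lies 95 cos b mm from the axle level towards the strap's pivot, and 95 sin b mm above the axle
- foot: round rubber foot (32 mm) hanging under the strap below the lever's axle; lowered 12 mm per rad as the lever goes down, and sprung, so that at lever 0 it presses on the cover with some 7 N. Raised, it clears the cover by more than 6 mm. Origin at its underside's centre
- cover_center (a point): centre (half-way up) of the black plastic trim cover with a copper-red damping patch on top: 110 (x) by 90 (y) mm, 20 mm thick, loose between the corner locators, its top 35 mm above the bench
- screwdriver: screwdriver, 190 mm, lying beside the fixture next to the strap's post; origin under its middle
- tape: red tape roll lying flat, 96 mm across, 24 mm high, beyond the fixture; origin at its underside's centre
- wedge: yellow plastic pry wedge, 180 by 30 mm, 10 mm high, lying beside the fixture; origin at its underside
- can: can, 66 mm across, 130 mm tall, standing; origin at its underside's centre
- speaker: black loudspeaker, 128 mm across, 50 mm high; origin at its underside's centre
- clip_tray: grey divided tray of trim clips, 140 by 100 mm, 40 mm high; origin at its underside's centre
- roller: hand roller, about 210 mm long, 36 mm high, lying; origin at its underside
- cover: the same cover; origin at the centre of its underside, 15 mm above the bench
There are look-alikes about, which are no part of the job. Of the things like the cover, leave any that is pink; of the rest the larger one is meant.

How it is judged:
On the way, in this order (a step that is already met when the one before it is completed fails the run):
1. the strap is over the cover, against the stop, with the lever still raised (value of joint strap below 0.07 rad and value of joint lever above 0.6 rad), for 0.2 s.
2. the lever is pushed fully down with the strap over the cover (value of joint strap below 0.07 rad and value of joint lever below 0.08 rad), for 0.2 s.
At the end, for the whole second after the job is handed in: the strap is within 0.07 rad of the stop, the lever within 0.08 rad of fully down, the foot presses on the cover with over 3 N, and the cover lies level where it was (within 8 mm) (all of step 2 and contact force between foot and cover above 3 N and distance of cover_center from where it was at the start of the episode below 0.008 m and angle between cover_center's own z axis and vertical below 0.08 rad and velocity of joint each of lever, strap below 0.05 rad/s); the robot touches nothing.
It fails at once if the lever is pushed down before the strap is over the cover (value of joint strap above 0.15 rad and value of joint lever below 0.5 rad).
It fails at once if the cover is lifted, tipped or shifted out of its place (distance of cover_center from where it was at the start of the episode above 0.012 m or angle between cover_center's own z axis and vertical above 0.15 rad).
It fails at once if a bystander is lifted, shifted or tipped (distance of any of screwdriver, tape, wedge, can, speaker, clip_tray, roller from where it was at the start of the episode above 0.02 m or angle between can's own z axis and vertical above 0.2 rad).
It also fails if it takes over 48 s, if anything falls off the work surface, if the arm or the gripper's body presses on something with over 40 N, if the wrist force passes 120 N, or if a joint passes its speed limit or range.

### The arm

A 6-joint arm with a two-finger parallel gripper is mounted at the origin on the work surface. World frame = base frame: x ahead of the robot, y to its left, z up, the work surface at z = 0. Lengths are in m, angles in rad, forces in N, time in s.
With the tool pointing down it reaches from about 0.35 to 0.85 m from the base axis. Payload 8.1 kg.
Tool frame: the origin (TCP) lies midway between the tips of the shut fingers; the grasp point (between the pads) lies 19 mm behind it (robot.grip_point_offset is the distance from the TCP to the grasp point, in m); z points along the fingers, y is the line along which they close (so a half turn about z gives the same grasp; the last joint's range is limited). The gripper opens to 93 mm and grips with 3 to 60 N. Pads are 15 mm wide; open, the fingers measure 128 mm over their backs; the gripper's body (75 mm by 188 mm) begins 65 mm behind the grasp point.
Start: joints at [1.059, 0.13, 1.488, -0, 1.523, -0.085], TCP at [0.248, 0.546, 0.219] pointing down, gripper open.
Joint ranges: [-2.96, 2.96], [-0.89, 2.26], [0.02, 2.5], [-1.34, 4.48], [0, 2.73], [-2.66, 2.66]. Speed limits (rad/s): [2.39, 2.39, 2.79, 3.14, 3.14, 3.14].

### API

Orientations are given as a rotation vector (axis times angle).
In Python, from plant import robot, read_camera, job gives the robot as it stands.
- The arm moves only by the shell command python3 -m inch 'ROWS' [FORCE]. ROWS is JSON, one flat list of numbers, 5 for each row, row after row: the shift along the world's x, y, z in mm, then the turn about the world's z in degrees, then the opening in per cent of the stroke, from 0 (shut) to 100 (fully open). In form: [dx, dy, dz, yaw, hand, dx, dy, dz, yaw, hand, ...]. A call has 1 to 10 rows; each row is the pose to reach, as a shift and turn from the pose commanded when the call began; what a row does not reach only later rows make up. A row lasts 1/12 s, in which the tool goes at most 41.7 mm and 7.16 degrees, less where a joint would pass 70% of its speed; a pose out of reach is approached as far as the arm can. A call with a gripper value outside its range is refused whole. The fingers move at their own pace and stop on an object; FORCE is the grip in N (left out, the last holds). Time passes only in rows, so rows that repeat a pose let the fingers close. It gives the time, the measured TCP pose, the force, the opening and the grip force at its end, in the units of the state.
- robot.read_state(): the state, without advancing time (a new reading comes with each control period).
- read_camera(name): name is "side" or "top"; returns a dict with "image" (384x512x3 uint8, blue, green, red), "K" (3x3 intrinsics, pixels), "extrinsics" (4x4, takes a point from world to camera coordinates). Camera axes: x right, y down, z forward; pixel columns grow to the right and rows downward; lengths in m; the calibration is good to about 2 mm. A picture is of the moment at which its call begins. There is no depth.
- job.close_job(): hands the job in; it is judged then, once.
The state is a dict: "t": time; "q": joint angles; "dq": joint speeds; "joint_torque": joint torques, N m; "tool_pos": TCP position; "orientation": TCP orientation; "force": force on the tool from outside, world axes, zero at the start; "wrist_torque": the same for the moment, N m; "opening": finger opening in m; "gripper_force": force on a finger pad.
Only numpy, scipy, OpenCV 4.12 (cv2) and the standard library are available. Lean on these libraries where they do the work, as an engineer would, in place of code of your own. Each camera call takes 0.05 s, during which the arm holds its last target. There are 200 camera calls.

## Working session

There is one attempt and no reset: what is moved stays moved. The work goes in short steps, Python scripts to look and compute and a shell command to move; the robot and the scene stay as the last step left them, time stands still between calls to the robot, and variables do not carry over. Pictures are saved under pics/ and viewed, at most 10 in all, crops included, and the job is handed in when it is done.

```bash
mkdir -p pics; python3 - <<'E'
from plant import robot, read_camera
import cv2
for n in("top","side"):
    c=read_camera(n); cv2.imwrite(f"pics/{n}0.png",cv2.resize(c["image"],(800,600),interpolation=cv2.INTER_CUBIC)); print(n,c["K"].round(1).tolist(),c["extrinsics"].round(3).tolist())
s=robot.read_state();print(s["t"],s["tool_pos"],s["opening"])
E
```

```text
top [[367.7, 0.0, 258.2], [0.0, 367.7, 189.4], [0.0, 0.0, 1.0]] [[-0.011, -1.0, 0.023, -0.011], [-0.988, 0.007, -0.155, 0.578], [0.155, -0.025, -0.988, 0.979], [0.0, 0.0, 0.0, 1.0]]
side [[457.9, 0.0, 254.9], [0.0, 457.9, 183.0], [0.0, 0.0, 1.0]] [[0.999, -0.041, 0.009, -0.566], [-0.022, -0.686, -0.727, 0.088], [0.036, 0.726, -0.686, 1.432], [0.0, 0.0, 0.0, 1.0]]
0.1 [0.24810852 0.54575243 0.21771021] 0.09303029642567998
```

View pics/top0.png

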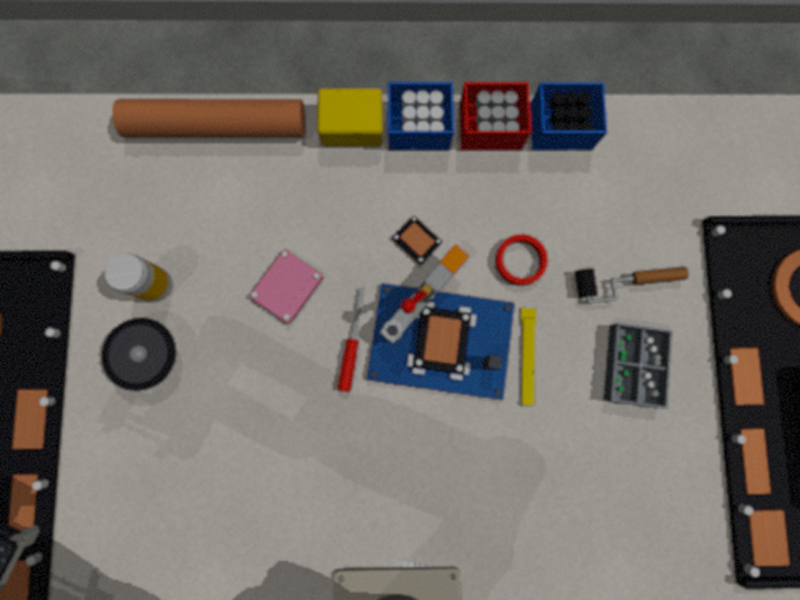

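View pics/side0.png

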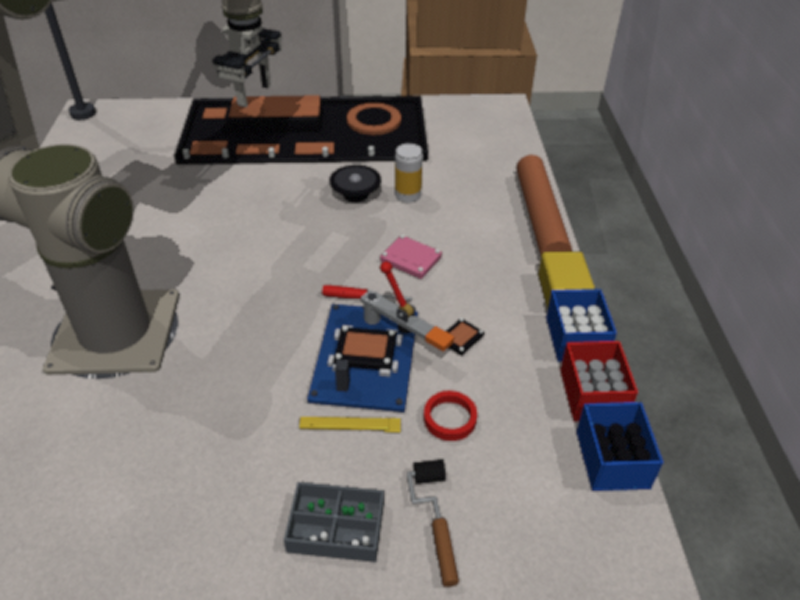

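The top view shows the fixture with corners at about (381,285), (514,302), (502,398) and (367,380). The pivot is at (392,329), the orange end at (455,258), the red knob at (410,302) and the stop post at (492,362). The strap stands away over the +x side.

```bash
cat > h.py <<'E'
import numpy as np
from plant import read_camera
def ray(c,u,v,z):
    R=c["extrinsics"][:3,:3];t=c["extrinsics"][:3,3];o=-R.T@t
    d=R.T@np.linalg.solve(c["K"],[u*.64,v*.64,1]);return o+d*(z-o[2])/d[2]
E
python3 - <<'E'
from h import *
c=read_camera("top");s=read_camera("side")
P=np.array([ray(c,u,v,.015) for u,v in((381,285),(514,302),(502,398),(367,380))]);o=P.mean(0)
print(P.round(3).tolist(),o.round(4))
y=(P[0]+P[3]-P[1]-P[2]);yaw=np.arctan2(-y[0],y[1]);x=P[0]+P[1]-P[2]-P[3];print("yaw",yaw,np.arctan2(x[1],x[0]))
for n,cc,u,v,z in(("piv",c,392,329,.078),("end",c,455,258,.078),("endS",s,440,337,.078),("stop",c,492,360,.08),("knob",c,410,302,.17),("knobS",s,387,268,.17)):print(n,ray(cc,u,v,z).round(4))
ya=yaw;R=np.array([[np.cos(ya),-np.sin(ya)],[np.sin(ya),np.cos(ya)]])
print("piv model",o[:2]+R@[0,.09],"stop",o[:2]+R@[-.028,-.09])
p=o[:2]+R@[0,.09]
e=ray(c,455,258,.078)[:2]-p;l=R.T@e;print("a",np.arctan2(l[0],-l[1]),np.hypot(*l))
for a in np.arange(1.6,-.2,-.1):
    print(round(a,2),(p+R@[.165*np.sin(a),-.165*np.cos(a)]).round(3))
for r,h in((.085,.092),):
    print("axle a=0",p+R@[0,-r], "dir to pivot",R@[0,1])
E
```

```text
[[0.603, 0.024, 0.015], [0.57, -0.22, 0.015], [0.396, -0.191, 0.015], [0.43, 0.05, 0.015]] [ 0.4998 -0.0842  0.015 ]
yaw -0.1390385061005745 -0.15659415561847617
piv [0.5156 0.005  0.078 ]
end [ 0.639 -0.106  0.078]
endS [ 0.6385 -0.1118  0.078 ]
stop [ 0.4611 -0.1643  0.08  ]
knob [ 0.5486 -0.023   0.17  ]
knobS [ 0.5435 -0.0207  0.17  ]
piv model [0.51225525 0.00488944] stop [ 0.45957908 -0.16949296]
a 0.991259239035449 0.1684023772618731
1.6 [ 0.676 -0.013]
1.5 [ 0.674 -0.029]
1.4 [ 0.669 -0.045]
1.3 [ 0.664 -0.061]
1.2 [ 0.656 -0.076]
1.1 [ 0.648 -0.09 ]
1.0 [ 0.637 -0.103]
0.9 [ 0.626 -0.115]
0.8 [ 0.614 -0.125]
0.7 [ 0.6   -0.135]
0.6 [ 0.586 -0.143]
0.5 [ 0.571 -0.149]
0.4 [ 0.555 -0.155]
0.3 [ 0.539 -0.158]
0.2 [ 0.522 -0.16 ]
0.1 [ 0.506 -0.16 ]
-0.0 [ 0.489 -0.159]
-0.1 [ 0.473 -0.155]
axle a=0 [ 0.50047502 -0.07929029] dir to pivot [0.13859096 0.99034971]
```

```bash
python3 - <<'E'
from h import *
from plant import robot
from scipy.spatial.transform import Rotation as R
s=robot.read_state();M=R.from_rotvec(s["orientation"]).as_matrix();print(s["tool_pos"],M.round(3),np.degrees(np.arctan2(M[1,1],M[0,1])),s["q"])
E
python3 -m inch '[40,-40,0,0,0,80,-80,0,0,0,110,-120,0,0,0,140,-160,0,0,0,170,-200,0,0,0,200,-240,0,0,0,230,-280,0,0,0,260,-320,0,0,0,290,-350,0,0,0,320,-380,0,0,0]'
```

```text
[0.2481974  0.54588443 0.2180021 ] [[-0.91   0.414 -0.001]
 [ 0.414  0.91  -0.001]
 [ 0.    -0.001 -1.   ]] 65.54593405292624 [ 1.05857270e+00  1.30868760e-01  1.48884227e+00  1.09190747e-05
  1.52300086e+00 -8.54201325e-02]
t: 1.03
tool_pos: [0.5155, 0.2246, 0.2187]
orientation: [0.665, 3.07, 0.0]
force: [0.8, 0.6, 0.5]
opening: 0.031
gripper_force: 0.0
```

```bash
python3 -m inch '[20,-30,0,-7,0,35,-65,0,-14,0,50,-105,0,-16,0,65,-145,0,-16,0,80,-185,0,-16,0,100,-225,0,-16,0,103,-231,0,-16,0,103,-231,0,-16,0,103,-231,0,-16,0,103,-231,0,-16,0]'
python3 - <<'E'
from h import *
import cv2
for n,b in(("top",(200,100)),("side",(190,120))):
    c=read_camera(n);x,y=b;cv2.imwrite(f"pics/{n}1.png",cv2.resize(c["image"][y:y+150,x:x+200],(800,600),interpolation=cv2.INTER_CUBIC))
E
```

```text
t: 1.87
tool_pos: [0.6173, -0.0032, 0.2184]
orientation: [-1.085, -2.947, -0.001]
force: [-0.4, -0.2, -0.1]
opening: 0.0001
gripper_force: 0.0
```

View pics/side1.png

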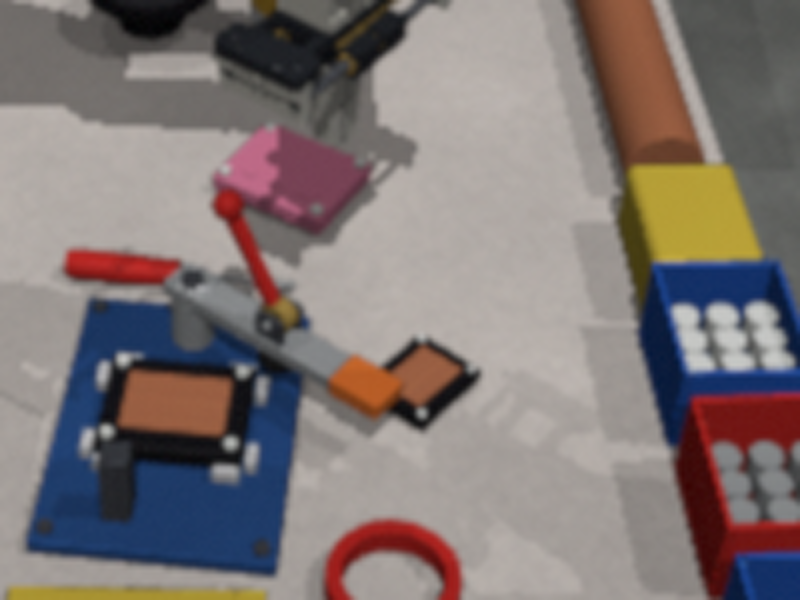

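The side view shows the strap still at its start pose, with the orange end at crop (365,385) and the gripper well behind it. The tool lags, so I'll finish the approach and then descend.

```bash
python3 -m inch '[25,-30,0,0,0,50,-58,0,0,0,53,-62,0,0,0,53,-62,0,0,0,53,-62,-40,0,0,53,-62,-80,0,0,53,-62,-120,0,0,53,-62,-150,0,0,53,-62,-163,0,0,53,-62,-163,0,0]'
python3 - <<'E'
from h import *
import cv2
from plant import robot
from scipy.spatial.transform import Rotation as R
c=read_camera("top");x,y=200,100;cv2.imwrite(f"pics/top2.png",cv2.resize(c["image"][y:y+150,x:x+200],(800,600),interpolation=cv2.INTER_CUBIC))
s=robot.read_state();M=R.from_rotvec(s["orientation"]).as_matrix();print(s["t"],s["tool_pos"],s["force"],np.degrees(np.arctan2(M[1,1],M[0,1])))
E
```

```text
t: 2.8
tool_pos: [0.6673, -0.0642, 0.0515]
orientation: [-1.081, -2.942, 0.002]
force: [-0.8, -0.8, -0.3]
opening: 0.0004
gripper_force: 0.0
2.85 [ 0.66949574 -0.06483877  0.05487457] [-0.71590346 -0.3420396   1.0344789 ] 49.62620733599123
```

View pics/top2.png

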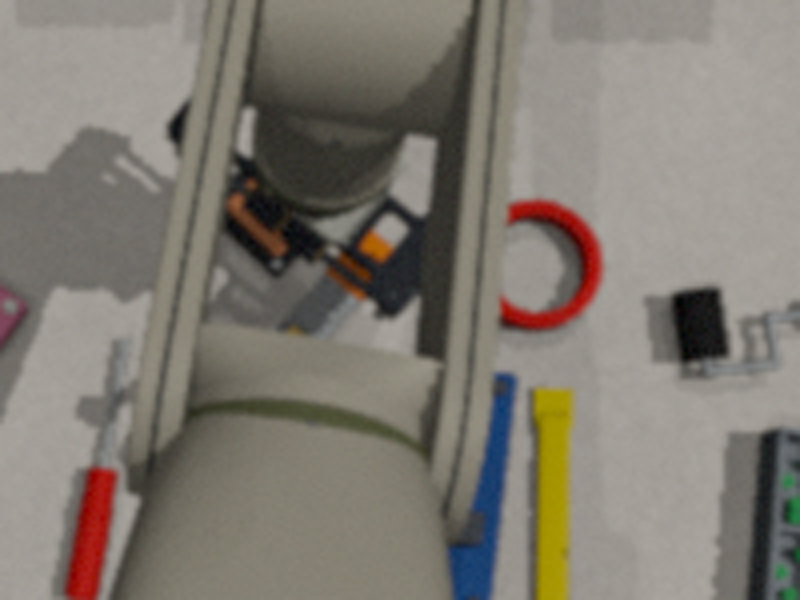

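The top view shows the closed fingers at about (270,230), behind the orange sleeve at (375,250). Next I'll work out the push arc.

```bash
python3 - <<'E'
import numpy as np
y=-.145;R=np.array([[np.cos(y),-np.sin(y)],[np.sin(y),np.cos(y)]]);p=np.array([.5135,.005])
for a in np.r_[np.arange(1,-.01,-.08),-.03,-.06]:
    f=p+R@[.165*np.sin(a)+.033*np.cos(a),-.165*np.cos(a)+.033*np.sin(a)]
    print(round(a,2),((f-[.670,-.065])*1000).round(),round(np.degrees(a+y)-49.6))
E
```

```text
1.0 [-10. -13.] -1
0.92 [-17. -25.] -5
0.84 [-25. -36.] -10
0.76 [-34. -46.] -14
0.68 [-44. -55.] -19
0.6 [-54. -64.] -24
0.52 [-65. -71.] -28
0.44 [-77. -78.] -33
0.36 [-89. -84.] -37
0.28 [-102.  -89.] -42
0.2 [-114.  -93.] -46
0.12 [-128.  -96.] -51
0.04 [-141.  -98.] -56
-0.03 [-153.  -98.] -60
-0.06 [-158.  -98.] -61
```

```bash
python3 -m inch '[-5,-7,0,0,0,-10,-13,0,-1,0,-14,-19,0,-3,0,-17,-25,0,-5,0,-21,-31,0,-7,0,-25,-36,0,-10,0,-30,-41,0,-12,0,-34,-46,0,-14,0,-39,-51,0,-17,0,-44,-55,0,-19,0]'
python3 - <<'E'
from h import *
import cv2
c=read_camera("side");x,y=190,120;cv2.imwrite(f"pics/side3.png",cv2.resize(c["image"][y:y+150,x:x+200],(800,600),interpolation=cv2.INTER_CUBIC))
E
```

```text
t: 3.68
tool_pos: [0.6276, -0.1229, 0.0574]
orientation: [1.564, 2.721, 0.001]
force: [2.6, -0.2, 0.8]
opening: 0.0002
gripper_force: 1.0
```

View pics/side3.png

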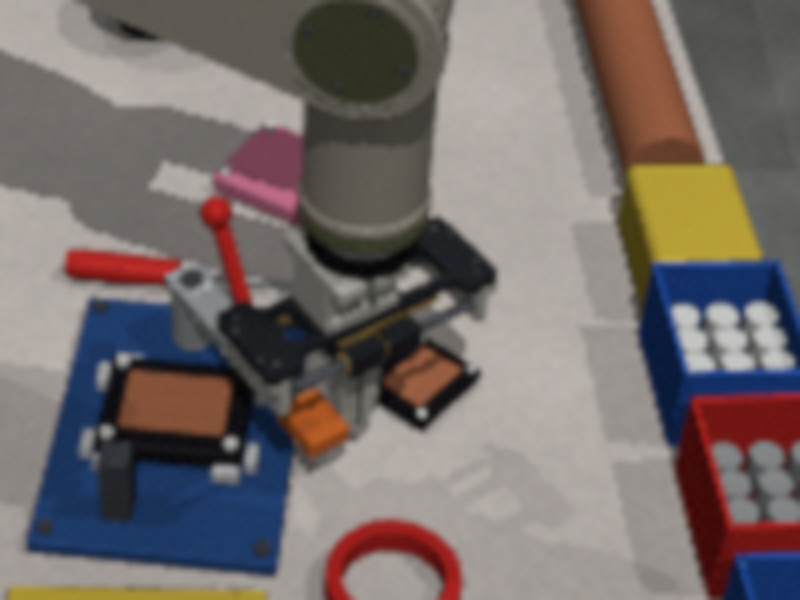

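The side view shows the strap following, with the orange end now at (315,420), the lever still raised (knob at (215,212)) and the gripper clear of it. I'll continue the arc.

```bash
python3 -m inch '[-10,-9,0,-5,0,-21,-16,0,-9,0,-33,-23,0,-14,0,-45,-29,0,-18,0,-58,-34,0,-23,0,-70,-38,0,-27,0,-77,-40,0,-30,0,-84,-41,0,-32,0,-90,-42,0,-34,0,-90,-42,0,-34,0]'; python3 -m inch '[-4,0,0,-1,0,-7,0,0,-2,0,-10,0,0,-2,0,-10,0,0,-2,0]'
```

```text
t: 4.57
tool_pos: [0.5363, -0.1643, 0.0565]
orientation: [2.29, 2.149, 0.0]
force: [-0.1, 0.1, -0.4]
opening: 0.0006
gripper_force: 0.0
t: 4.9
tool_pos: [0.5267, -0.1635, 0.0559]
orientation: [2.324, 2.113, 0.0]
force: [0.6, -0.5, 0.2]
opening: 0.0004
gripper_force: 0.5
```

```bash
python3 -m inch '[-2,0,0,0,0,-4,0,0,0,0,-5,0,0,0,0,-5,0,0,0,0,-5,0,0,0,0]';  python3 -m inch '[-2,0,0,0,0,-4,0,0,0,0,-4,0,0,0,0,-4,0,0,0,0]'
```

```text
t: 5.32
tool_pos: [0.5216, -0.1633, 0.0555]
orientation: [-2.324, -2.113, 0.0]
force: [1.5, 0.3, 0.5]
opening: 0.0006
gripper_force: 0.6
t: 5.65
tool_pos: [0.5205, -0.1633, 0.056]
orientation: [2.321, 2.11, 0.007]
force: [15.6, -0.1, -8.3]
opening: 0.0001
gripper_force: 7.3
```

Force has built to 15 N, so the strap is against the stop. I'll back off, rise and look.

```bash
python3 -m inch '[15,0,0,0,0,35,0,0,0,0,40,0,0,0,0,40,0,40,0,0,40,0,80,0,0,40,0,120,0,0,40,-20,160,0,0,40,-40,165,0,0,40,-40,165,0,0,40,-40,165,0,0]'
python3 - <<'E'
from h import *
import cv2
from plant import robot
from scipy.spatial.transform import Rotation as R
for n,b in(("top",(200,100)),("side",(170,120))):
    c=read_camera(n);x,y=b;cv2.imwrite(f"pics/{n}4.png",cv2.resize(c["image"][y:y+150,x:x+200],(800,600),interpolation=cv2.INTER_CUBIC))
s=robot.read_state();M=R.from_rotvec(s["orientation"]).as_matrix();print(s["t"],s["tool_pos"],s["force"],np.degrees(np.arctan2(M[1,1],M[0,1])))
E
```

```text
t: 6.48
tool_pos: [0.5574, -0.2042, 0.2209]
orientation: [2.326, 2.111, 0.0]
force: [-0.5, 0.7, -0.9]
opening: 0.0005
gripper_force: 0.0
6.5833 [ 0.55663399 -0.2026224   0.21870919] [-0.26360092 -0.84014144  0.1560214 ] -5.464517959103371
```

View pics/side4.png

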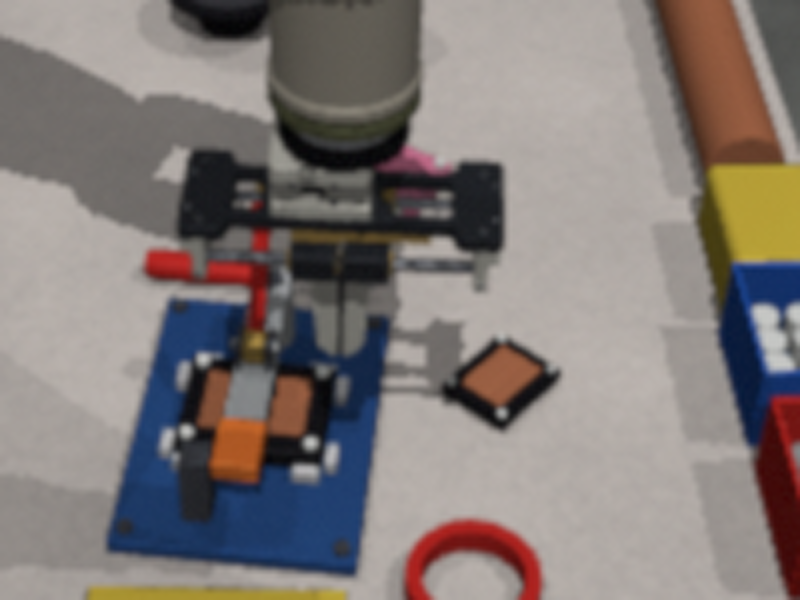

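View pics/top4.png

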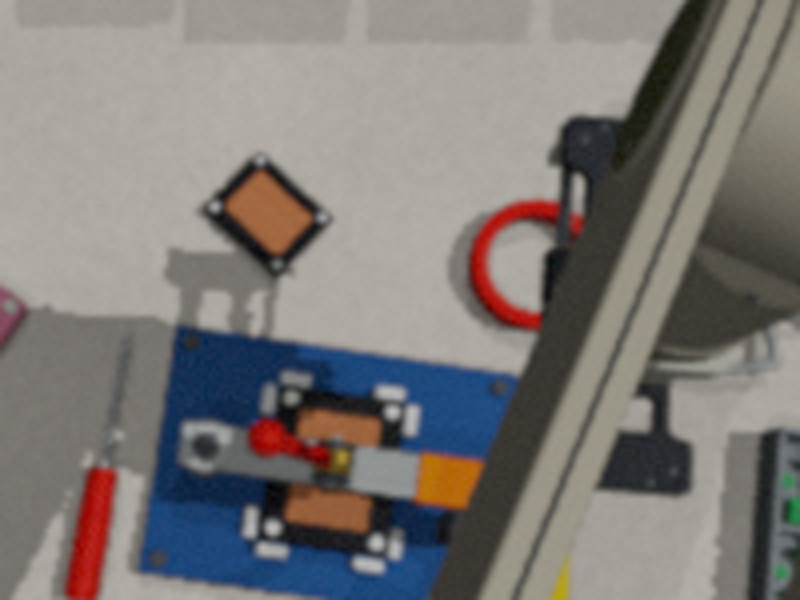

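The strap is over the cover with its orange end against the dark stop. The lever is raised, with the knob at top-crop (268,437), the axle near (335,460) and the pivot at (205,447). The cover is undisturbed.

```bash
python3 - <<'E'
from h import *
c=read_camera("top");f=lambda u,v,z:ray(c,(200+u/4)/.64,(100+v/4)/.64,z)
k=f(268,437,.18);pv=f(205,447,.08);ax=f(340,460,.097);e=f(450,482,.078)
print("knob",k,"piv",pv,"axle",ax,"end",e)
p=np.array([.5145,.005]);d=np.array([.1445,.9895]);A=p-.085*d;print("A",A,"u knob",(k[:2]-A)@d)
for b in (1.25,1.1,.95,.8,.65,.5,.35,.2,.1,0,-.06):
    u=.095*np.cos(b)-.012*np.sin(b)-.0075+.006*(1-b/1.25); z=.092+.095*np.sin(b)+.012*np.cos(b)-.005*b/1.25
    print(b,(np.r_[A+u*d,z]*1000).round(),round(u*1000))
E
```

```text
knob [ 0.50838492 -0.03316715  0.18      ] piv [0.51219334 0.00409542 0.08      ] axle [ 0.50126277 -0.0841233   0.097     ] end [ 0.48751313 -0.15918694  0.078     ]
A [ 0.5022175 -0.0791075] u knob 0.04634917057636709
1.25 [504. -68. 181.] 11
1.1 [506. -54. 178.] 26
0.95 [508. -40. 172.] 39
0.8 [510. -27. 165.] 52
0.65 [511. -16. 156.] 64
0.5 [513.  -6. 146.] 74
0.35 [514.   2. 134.] 82
0.2 [515.   8. 122.] 88
0.1 [515.  11. 113.] 91
0 [516.  13. 104.] 94
-0.06 [516.  14.  99.] 94
```

```bash
python3 -m inch '[-25,20,0,-3,0,-52,45,0,-3,0,-52,75,-10,-3,0,-52,95,-30,-3,0,-52,110,-46,-3,0,-52,115,-46,-3,0,-52,115,-46,-3,0,-52,115,-46,-3,0]'
```

```text
t: 7.3
tool_pos: [0.5058, -0.0884, 0.1749]
orientation: [-2.378, -2.053, 0.001]
force: [0.9, -0.0, -0.3]
opening: 0.001
gripper_force: 0.0
```

```bash
python3 -m inch '[1,15,0,0,0,1,27,0,0,0,1,34,1,0,0,2,41,0,0,0,3,48,-1,0,0,4,55,-4,0,0,5,61,-8,0,0,6,67,-12,0,0,6,72,-17,0,0,6,72,-17,0,0]'
python3 - <<'E'
from h import *
import cv2
c=read_camera("side");x,y=170,120;cv2.imwrite(f"pics/side5.png",cv2.resize(c["image"][y:y+150,x:x+200],(800,600),interpolation=cv2.INTER_CUBIC))
E
```

```text
t: 8.13
tool_pos: [0.5115, -0.0151, 0.1564]
orientation: [-2.377, -2.052, 0.0]
force: [0.9, 0.0, -0.4]
opening: 0.0001
gripper_force: 0.2
```

View pics/side5.png

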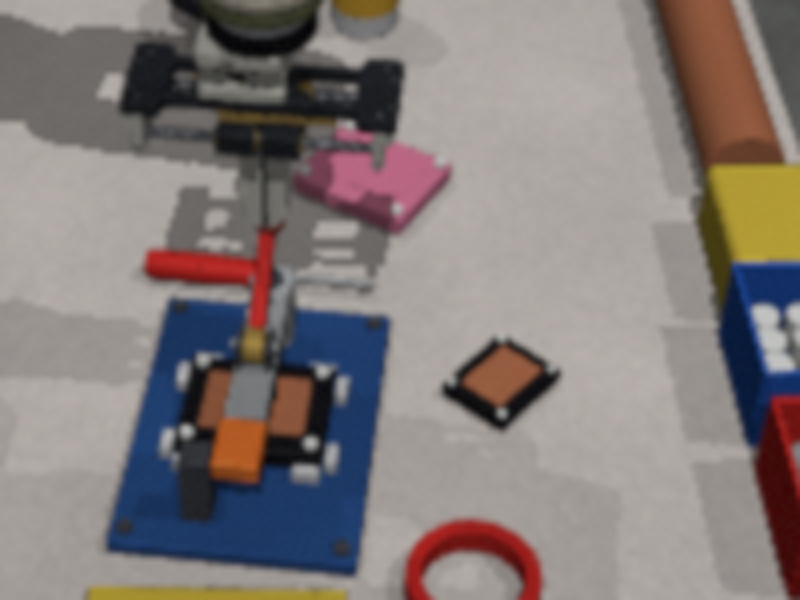

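The side view shows the fingertip at about (265,225), right behind the knob, with the lever going over and the strap still against the stop. I'll continue down the arc.

```bash
python3 -m inch '[1,5,-5,0,0,2,10,-10,0,0,2,14,-16,0,0,3,18,-22,0,0,3,21,-28,0,0,4,24,-34,0,0,4,26,-39,0,0,4,27,-43,0,0,4,28,-47,0,0,4,28,-47,0,0]'; python3 -m inch '[0,1,-2,0,0,0,1,-4,0,0,0,1,-6,0,0,0,1,-6,0,0,0,1,-6,0,0]'
```

```text
t: 9.02
tool_pos: [0.5155, 0.0118, 0.1098]
orientation: [-2.379, -2.051, 0.0]
force: [0.6, 0.0, -0.3]
opening: 0.0003
gripper_force: 0.0
t: 9.43
tool_pos: [0.5157, 0.0127, 0.1045]
orientation: [-2.379, -2.052, 0.0]
force: [-0.6, -0.2, 0.8]
opening: 0.0005
gripper_force: 0.2
```

```bash
python3 -m inch '[0,0,-2,0,0,0,0,-3,0,0,0,0,-3,0,0]';python3 -m inch '[0,0,-2,0,0,0,0,-3,0,0,0,0,-3,0,0]'
```

```text
t: 9.68
tool_pos: [0.516, 0.0126, 0.1032]
orientation: [2.379, 2.052, 0.001]
force: [-6.5, 1.7, 14.3]
opening: 0.0006
gripper_force: 7.3
t: 9.93
tool_pos: [0.5165, 0.0126, 0.1024]
orientation: [2.378, 2.051, 0.002]
force: [-14.9, 1.2, 31.9]
opening: 0.0003
gripper_force: 15.8
```

The lever is bottomed, with 32 N at the tip and the knob top at about 0.103 m. I'll retreat and check.

```bash
python3 -m inch '[0,0,3,0,0,0,0,20,0,0,0,0,50,0,0,0,0,90,0,0,-5,30,120,0,0,-20,70,120,0,0,-30,110,120,0,0,-40,150,120,0,0,-40,150,120,0,0,-40,150,120,0,0]'
python3 - <<'E'
from h import *
import cv2
A,B=[read_camera(n)["image"][y:y+150,x:x+150] for n,(x,y) in(("top",(200,120)),("side",(170,130)))]
cv2.imwrite("pics/end.png",cv2.resize(np.hstack([A,B]),(800,400),interpolation=cv2.INTER_CUBIC))
E
```

```text
t: 10.77
tool_pos: [0.475, 0.1644, 0.2184]
orientation: [-2.375, -2.057, 0.001]
force: [0.9, -0.4, -0.3]
opening: 0.0002
gripper_force: 0.0
```

View pics/end.png

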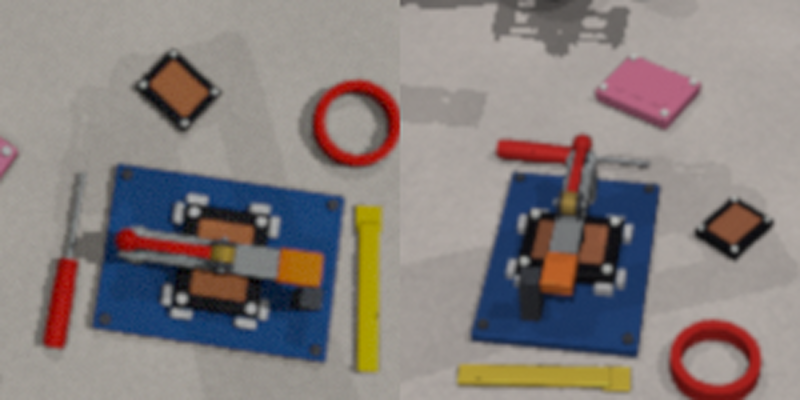

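The lever lies flat along the strap (knob at (128,240), axle at (222,252)). The strap is against the stop and the cover is in place.

```bash
python3 -c "
from plant import job
print(job.close_job())"
```

```text
the job is handed in; nothing more can be done
None
```

I pushed the strap round over the cover and against the stop, then pushed the lever fully down. I handed the job in at about 11 s; the hand-in returned no verdict, but the last pictures show the lever flat, the cover in place and the nearby bystanders not visibly moved.

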